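Count out three grinding balls with the dispenser's thumbwheel

TASK

Charge the open steel weighing dish with exactly three grinding balls: push the empty dish along the bench until it is fully home against the stop under the ball dispenser's spout, then flick the dispenser's lobed wheel round by its edge, three clicks and no more, each click dropping one ball into the dish. Use only the fingertips: do not lift the dish or touch the balls, leave the bottle, glue stick and weight beside the dispenser alone, and leave the dish standing home with its three balls.

Things in the scene. Friction and masses are not known exactly. Their poses are not given: they have to be found in the camera images.
- dispenser: Ball dispenser, screwed down. Origin on the bench under the wheel's axis; z up; its open front faces its own -x, roughly towards the robot. A 96 x 96 mm deck, top at 42 mm, stands on two grey cheeks (y = 40 to 48 mm each side, x = -48 to 48 mm) with flared 22 mm high lead-ins in front (to x = -64, y = +-58 mm) and 7 mm high feet to y = +-67 mm. The dish enters from the front. 70 mm high.
- spout (a point): Point on the spout's vertical axis under the deck, 25 mm above the bench, at dispenser x = -32.5 mm, y = 0. Balls drop here. The 21 mm high back stop (its face at x = 0.5 mm) halts the dish with its centre within about 1 mm of this point along x; sideways the cheeks leave it 8 mm of play either way, and it may stand anywhere in that play.
- wheel_centre (a point): Point on the wheel's vertical axis, 52 mm above the bench, half way up the wheel. Wheel: aluminium, 91 mm diameter, 43 to 60 mm above the bench, clear cover to 62 mm. Six round-nosed finger lobes stand out from its edge to radius 57.5 mm, 9 mm thick, 44 to 59 mm above the bench, at 30, 90, 150, 210, 270, 330 degrees from the dispenser's +x (anticlockwise) at joint 0.
- ball_wheel (a joint): Wheel angle in rad, anticlockwise from above positive, 0 at the start. Sprung detent: rests every 60 degrees (1.047 rad); pushed past half a click it snaps on to the next rest by itself, less and it falls back. Takes about 3 N at a lobe. Six ball pockets at 0, 60, .. degrees; the one over the spout (180) starts empty, the others hold a ball each. Each click, either way round, drops the next ball.
- dish: Open round weighing dish of plain steel, 64 mm outer diameter, 22 mm high, wall 1.8 mm, floor 2 mm, about 50 g, loose and empty, standing on the bench in front of the dispenser. Origin at the centre of its underside. It slides when pushed; two spread fingertips behind it keep it from slipping off sideways.
- ball1_center (a point): Centre of a 16 mm steel grinding ball (about 17 g). At the start it lies in the wheel pocket at 240 degrees from the dispenser's +x (anticlockwise from above), centre 50 mm above the bench, under the clear cover.
- ball2_center (a point): Centre of a 16 mm steel grinding ball (about 17 g). At the start it lies in the wheel pocket at 300 degrees from the dispenser's +x (anticlockwise from above), centre 50 mm above the bench, under the clear cover.
- ball3_center (a point): Centre of a 16 mm steel grinding ball (about 17 g). At the start it lies in the wheel pocket at 0 degrees from the dispenser's +x (anticlockwise from above), centre 50 mm above the bench, under the clear cover.
- ball4_center (a point): Centre of a 16 mm steel grinding ball (about 17 g). At the start it lies in the wheel pocket at 60 degrees from the dispenser's +x (anticlockwise from above), centre 50 mm above the bench, under the clear cover.
- ball5_center (a point): Centre of a 16 mm steel grinding ball (about 17 g). At the start it lies in the wheel pocket at 120 degrees from the dispenser's +x (anticlockwise from above), centre 50 mm above the bench, under the clear cover.
- bottle: Bystander: small white sample bottle with a screw cap, 38 mm diameter, 78 mm high, on the dispenser's +y side, about 110 to 190 mm from its axis. Origin under its centre. To be left alone.
- glue: Bystander: glue stick standing upright, 26 mm diameter, 84 mm high, on the dispenser's +y side, about 110 to 190 mm from its axis. Origin under its centre. To be left alone.
- weight: Bystander: check weight with a knob, 26 mm diameter, 39 mm high, on the dispenser's +y side, about 110 to 190 mm from its axis. Origin under its centre. To be left alone.
Not all that is in view belongs to the job. What is shaped like the dish but purple or red is not meant.

How it is judged (in metres and radians):
On the way:
1. the empty dish stands home under the spout while all five balls are still in the wheel (horizontal distance between dish and spout below 0.012 m and height (world z) of each of ball1_center, ball2_center, ball3_center, ball4_center, ball5_center above 0.044 m), for 0.2 s.
At the end, for the whole second after the job is handed in: The dish stands upright and still on the bench with its centre within 12 mm of the spout's axis in plan; exactly three balls lie in it and the other two are still in the wheel (centre more than 44 mm above the bench); the wheel is at rest (horizontal distance between dish and spout below 0.012 m and angle between dish's own z axis and vertical below 0.1 rad and linear speed of dish below 0.02 m/s and ((horizontal distance between each of ball1_center, ball2_center, ball3_center and dish below 0.027 m and height (world z) of each of ball1_center, ball2_center, ball3_center below 0.03 m and height (world z) of each of ball4_center, ball5_center above 0.044 m) or (horizontal distance between each of ball1_center, ball2_center, ball5_center and dish below 0.027 m and height (world z) of each of ball1_center, ball2_center, ball5_center below 0.03 m and height (world z) of each of ball3_center, ball4_center above 0.044 m) or (horizontal distance between each of ball1_center, ball4_center, ball5_center and dish below 0.027 m and height (world z) of each of ball1_center, ball4_center, ball5_center below 0.03 m and height (world z) of each of ball2_center, ball3_center above 0.044 m) or (height (world z) of each of ball1_center, ball2_center above 0.044 m and horizontal distance between each of ball3_center, ball4_center, ball5_center and dish below 0.027 m and height (world z) of each of ball3_center, ball4_center, ball5_center below 0.03 m)) and velocity of joint ball_wheel between -0.1 and 0.1 rad/s); the robot touches nothing.
It fails at once if the dish is lifted more than 6 mm or tipped more than 15 degrees (height (world z) of dish above 0.006 m or angle between dish's own z axis and vertical above 0.26 rad).
It fails at once if a ball falls beside the dish ((height (world z) of ball1_center below 0.03 m and horizontal distance between ball1_center and dish above 0.036 m) or (height (world z) of ball2_center below 0.03 m and horizontal distance between ball2_center and dish above 0.036 m) or (height (world z) of ball3_center below 0.03 m and horizontal distance between ball3_center and dish above 0.036 m) or (height (world z) of ball4_center below 0.03 m and horizontal distance between ball4_center and dish above 0.036 m) or (height (world z) of ball5_center below 0.03 m and horizontal distance between ball5_center and dish above 0.036 m)).
It fails at once if the hand touches a ball (contact force between the fingers and ball1 above 0.05 N or contact force between the fingers and ball2 above 0.05 N or contact force between the fingers and ball3 above 0.05 N or contact force between the fingers and ball4 above 0.05 N or contact force between the fingers and ball5 above 0.05 N).
It fails at once if the bottle, glue stick or weight is moved more than 15 mm (distance of any of bottle, glue, weight from where it was at the start of the episode above 0.015 m).
It also fails if it takes over 61 s, if anything falls off the work surface, if the arm or the gripper's body presses on something with over 40 N, if the wrist force passes 120 N, or if a joint passes its speed limit or range.

ROBOT

A 6-joint arm with a two-finger parallel gripper is mounted at the origin on the work surface; the furniture and walls round the work are solid. World frame = base frame: x ahead of the robot, y to its left, z up, the work surface at z = 0. Lengths are in mm, angles in rad, forces in N, time in s.
With the tool pointing down it reaches from about 425 to 1125 mm from the base axis. Payload 14.9 kg.
Tool frame: the origin (TCP) lies midway between the tips of the shut fingers; the grasp point (between the pads) lies 19 mm behind it; z points along the fingers, y is the line along which they close (so a half turn about z gives the same grasp; the last joint's range is limited). The gripper opens to 91 mm and grips with 3 to 60 N. Pads are 32 mm wide; open, the fingers measure 118 mm over their backs; the gripper's body (76 mm by 178 mm) begins 60 mm behind the grasp point.
Start: joints at [-1.148, 0.379, 1.734, -0, 1.028, -0.033], TCP at [308.124, -628.552, 213.932] pointing down, gripper open.
Joint ranges: [-2.77, 2.77], [-0.74, 2.19], [0, 2.66], [-1.06, 4.2], [0.31, 2.87], [-3.08, 3.08]. Speed limits (rad/s): [1.89, 1.89, 2.39, 3.14, 3.14, 3.14].

INTERFACE

Orientations are given as a unit quaternion [w, x, y, z].
In Python, from plant import robot gives the robot as it stands. The module is installed in compiled form; this text tells all that it offers.
- The arm moves only by the tool play_rows, never from a script. Its argument "steps" is one flat list of numbers, 7 for each row, row after row: the shift along the world's x, y, z in m, then the turn, a rotation vector about the world's x, y, z in rad, then the closure, from -1 (fully open) to 1 (shut). A call has 1 to 12 rows; each row shifts and turns the commanded pose from where the row before left it; what a row does not reach is not made up. A row lasts 1/12 s, in which the tool goes at most 41.7 mm and 7.16 degrees, less where a joint would pass 70% of its speed; a pose out of reach is approached as far as the arm can. A call is refused whole if a number of a shift passes 0.0417 or a number of a turn 0.125, either way. A call with a gripper value outside its range is refused whole. The fingers move at their own pace and stop on an object; the grip force is fixed at half the most. Time passes only in rows, so rows that do not move let the fingers close. It gives the time, the measured TCP pose, the force, the opening and the grip force at its end, in the units of the state.
- robot.get_obs(): the state, without advancing time (a new reading comes with each control period).
- robot.grab_frame(name): name is "scene" or "top"; returns the picture (420x560x3 uint8, red, green, blue); there is no depth.
- robot.calibration(name): a dict with "fov_y" (degrees; the focal length in pixels is half the picture's height over the tangent of half this angle, whatever the lens; pixels are square), "cx", "cy" (the principal point, pixels), "view" (4x4, takes a point from world to camera coordinates). Camera axes: x right, y down, z forward; pixel columns grow to the right and rows downward; lengths in mm; the calibration is good to about 2 mm. A picture is of the moment at which its call begins. calibration takes no time and is no camera call.
- robot.job_done(): hands the job in; it is judged then, once.
Trained networks look in the newest picture that a camera, given by its name, has taken for a name from the list of things; names that differ only in an ending like _2 or _b are one class to them, and where a whole thing is asked for, a point or a joint stands for the part that bears it (a point fixed in the world has none). Each returns a list of dicts, best first, with "score" (0 to 1); they miss things now and then, are a little off and sometimes report something else, mostly with a low value. They report only what shows in the picture. A call takes as long as a camera call. They do not tell look-alikes from the thing itself.
- robot.spot_in(camera, name): "pixel" ([row, column] in pixels, amid what is visible of it).
- robot.cut_out(camera, name): "pixels" (420x560 bool, what is visible of it) and "pixel" ([row, column] in pixels, amid what is visible of it).
- robot.place_of(camera, name): "pixel" ([row, column] in pixels: a listed point, or the origin of a listed thing).
The state is a dict: "time_s": time; "joint_pos": joint angles; "joint_velocities": joint speeds; "joint_torque": joint torques, N m; "position": TCP position; "tcp_rot": TCP orientation; "ft_force": force on the tool from outside, world axes, zero at the start; "torque": the same for the moment, N m; "gripper_width": finger opening in mm; "finger_force": force on a finger pad.
Only numpy, scipy, OpenCV 4.12 (cv2) and the standard library are available. Lean on these libraries where they do the work, as an engineer would, in place of code of your own. Each camera call takes 0.05 s, during which the arm holds its last target. There are 200 camera calls.

## Working session

There is one attempt and no reset: what is moved stays moved. The work goes in short steps, Python scripts to look and compute and a tool call to move; the robot and the scene stay as the last step left them, time stands still between calls to the robot, and variables do not carry over. Pictures are saved under pics/ and viewed, at most 10 in all, crops included, and the job is handed in when it is done.

Besides the shell and the picture viewer there is one more tool, called after "Request:" as a command line: name --argument value ..., lists and objects as JSON in quotes. play_rows: Moves the arm, as the interface text tells. Its arguments: {"type":"object","properties":{"steps":{"type":"array","items":{"type":"number"}}},"required":["steps"]}

```bash
mkdir -p pics; cat > h.py <<'E'
from plant import robot
import numpy as np, cv2
def ray(cam,px):
    c=robot.calibration(cam); f=210/np.tan(np.radians(c["fov_y"])/2)
    V=np.array(c["view"]); R=V[:3,:3]; t=V[:3,3]
    d=R.T@np.array([(px[1]-c["cx"])/f,(px[0]-c["cy"])/f,1]); return -R.T@t,d
def at(cam,px,z):
    o,d=ray(cam,px); return o+d*(z-o[2])/d[2]
def proj(cam,p):
    c=robot.calibration(cam); f=210/np.tan(np.radians(c["fov_y"])/2)
    V=np.array(c["view"]); q=V[:3,:3]@np.array(p)+V[:3,3]; return [c["cy"]+f*q[1]/q[2],c["cx"]+f*q[0]/q[2]]
def save(n,im): cv2.imwrite("pics/"+n,cv2.cvtColor(im,cv2.COLOR_RGB2BGR))
E
python3 - <<'E'
from h import *
np.set_printoptions(precision=1,suppress=True)
for cam in("scene","top"):
    im=robot.grab_frame(cam); save(cam+"0.png",im)
    c=robot.calibration(cam);print(cam,c["fov_y"],ray(cam,[210,280]))
    for n,z in(("dispenser",0),("spout",25),("wheel_centre",52),("dish",0),("bottle",0),("glue",0),("weight",0),("ball1_center",50),("ball3_center",50)):
        for r in robot.place_of(cam,n)[:3]: print(n,round(r["score"],2),np.array(r["pixel"]),at(cam,r["pixel"],z))
o=robot.get_obs();print(o["time_s"],o["position"],o["tcp_rot"],o["gripper_width"])
E
```

```text
scene 47.632497017477135 (array([-61.3, 806.9, 589.1]), array([ 0.6, -0.5, -0.6]))
dispenser 0.96 [216.2 252.5] [522.9 344.2   0. ]
dispenser 0.33 [205.8 264.8] [532.3 303.5   0. ]
spout 0.68 [211.5 262.9] [495.8 339.5  25. ]
spout 0.53 [217.3 251.1] [497.3 367.9  25. ]
wheel_centre 0.91 [192.4 250.6] [530.9 340.   52. ]
wheel_centre 0.72 [264.  240.7] [388.9 478.8  52. ]
dish 0.87 [227.3 397.1] [307.5 159.5   0. ]
dish 0.85 [228.6 313.1] [414.5 282.5   0. ]
dish 0.82 [202.  354.7] [416.5 157.3   0. ]
bottle 0.78 [254.6 217.9] [479.3 462.2   0. ]
glue 0.93 [274.8 228.6] [425.8 479.2   0. ]
glue 0.39 [216.8 251.2] [523.2 347.3   0. ]
weight 0.51 [261.3 242.9] [435.2 439.8   0. ]
top 49.30398147612872 (array([ 297.7,  368.9, 1033.6]), array([ 0.1, -0. , -1. ]))
dispenser 0.57 [171.8 279.8] [515.8 342.    0. ]
spout 0.75 [175.9 288.2] [501.  323.9  25. ]
wheel_centre 0.85 [161.1 277.5] [528.8 348.1  52. ]
dish 0.88 [204.3 184.2] [442.  559.9   0. ]
dish 0.83 [217.8 302.7] [408.7 291.2   0. ]
dish 0.76 [152.  210.8] [563.5 500.9   0. ]
bottle 0.72 [192.4 226.3] [468.6 464.7   0. ]
glue 0.52 [214.3 223.6] [418.4 470.6   0. ]
weight 0.54 [208.4 237.3] [431.6 439.6   0. ]
1.0 [ 308.1 -628.6  213.9] [ 0.   1.   0.2 -0. ] 91.23072955550352
```

```bash
python3 - <<'E'
from h import *
a=cv2.imread("pics/scene0.png");b=cv2.imread("pics/top0.png")
cv2.imwrite("pics/a.png",cv2.resize(a[120:345,150:450],None,fx=2.66,fy=2.66,interpolation=cv2.INTER_CUBIC))
cv2.imwrite("pics/b.png",cv2.resize(b[110:260,170:370],None,fx=4,fy=4,interpolation=cv2.INTER_CUBIC))
E
```

```text
(no output)
```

View pics/a.png

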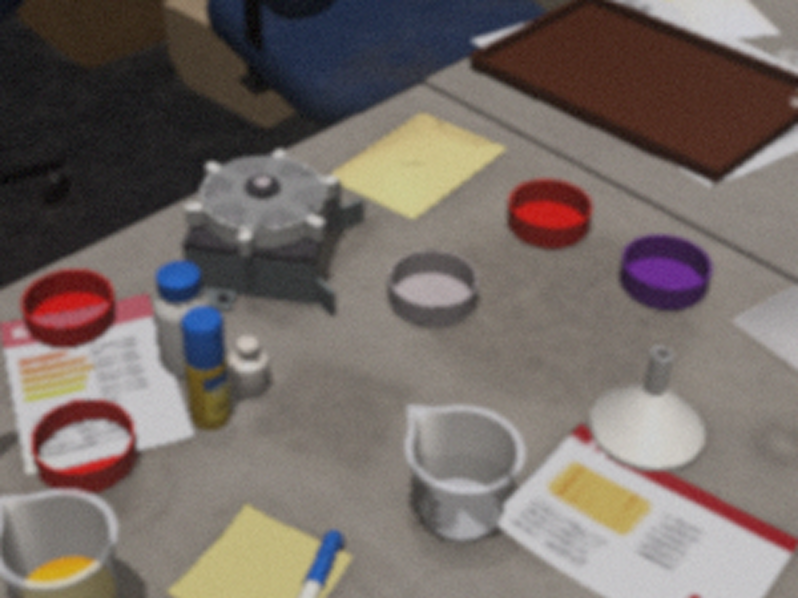

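View pics/b.png

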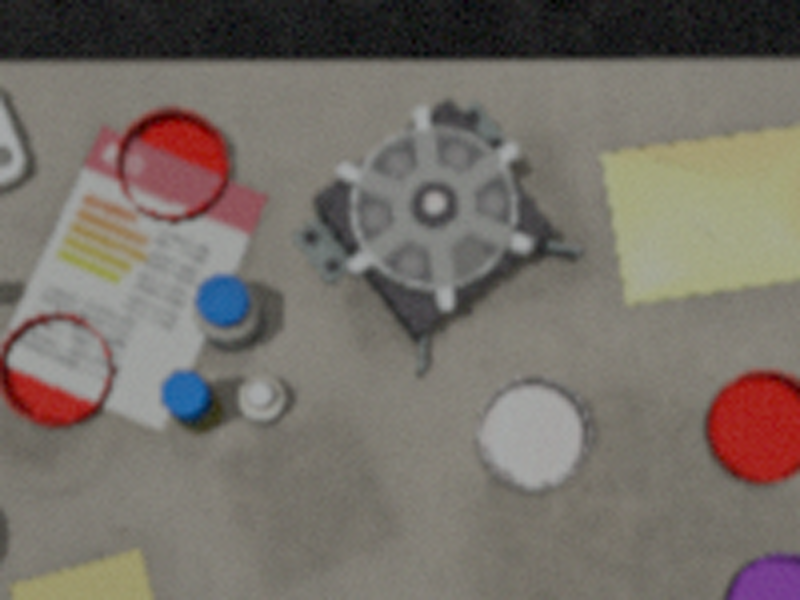

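View pics/top0.png

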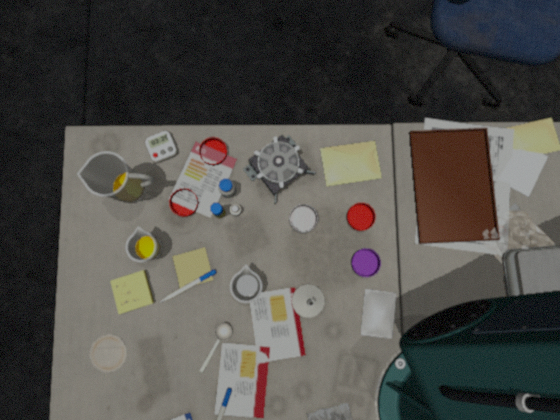

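Top view: the steel dish is the grey-white one at (218,303). The look-alikes are red at (151,213), (202,184) and (216,361), and purple at (262,366). The dispenser's wheel is at about (161,278), with its front facing lower right, towards the dish. The bystanders are at (186,226), (210,217) and (210,236), all on the far left. The crop `b.png` confirms the choice of dish.

```bash
python3 - <<'E'
from h import *
from scipy.spatial.transform import Rotation as Ro
np.set_printoptions(precision=2,suppress=True)
L=[(422,118),(510,152),(522,243),(445,298),(357,262),(347,172)]
P=np.array([at("top",[110+y/4,170+x/4],55)[:2] for x,y in L]); C=P.mean(0); print("lobes c",C,np.linalg.norm(P-C,axis=1))
a=np.degrees(np.arctan2(*(P-C).T[::-1])); print("yaw mod60",(a-30)%60)
# front lead-in ends top h22
E=np.array([at("top",[110+y/4,170+x/4],11)[:2] for x,y in [(422,370),(577,252)]]);d=E[0]-E[1];print("leadins",E,np.linalg.norm(d),np.degrees(np.arctan2(-d[0],d[1])))
for cam in("top","scene"):
    for r in robot.cut_out(cam,"dish")[:5]:
        ctr=np.array(r["pixel"]); m=r["pixels"]; 
        ys,xs=np.nonzero(m); 
        print(cam,ctr,m.sum(),at(cam,[(ys.min()+ys.max())/2,(xs.min()+xs.max())/2],15 if cam=="top" else 11)[:2])
o=robot.get_obs();R=Ro.from_quat(np.roll(o["tcp_rot"],-1)).as_matrix();print(R,o["tcp_rot"],o["ft_force"])
for cam in("top","scene"):print(cam,proj(cam,[*C,55]))
E
```

```text
lobes c [526.49 346.05] [50.63 52.24 52.03 50.8  51.92 51.45]
yaw mod60 [36.78 36.09 37.01 36.17 35.63 37.1 ]
leadins [[442.84 352.81]
 [510.1  263.64]] 111.69740018617017 37.02502695857859
top [215.6 361. ] 653 [411.11 161.99]
top [151.8 211.7] 594 [563.12 495.12]
top [206.2 182.1] 461 [446.29 558.82]
top [215.5 306.1] 656 [407.79 291.6 ]
top [261.  363.5] 675 [307.29 155.76]
scene [199.1 357.5] 686 [408.46 162.8 ]
scene [233.  176.8] 781 [564.23 495.77]
scene [223.6 401.4] 829 [305.89 153.7 ]
scene [226.8 312.7] 845 [407.6  291.88]
scene [284.4 176.3] 916 [444.3  560.37]
[[ 0.9   0.44  0.  ]
 [ 0.44 -0.9   0.  ]
 [ 0.    0.   -1.  ]] [0.   0.97 0.23 0.  ] [-0.53  1.54  0.86]
top [np.float64(161.7942429528691), np.float64(278.47356381397594)]
scene [np.float64(193.36004450228026), np.float64(249.57893450215167)]
```

Request:
play_rows --steps '[0.0208,0.0305,0,0,0,0,0.25,0.0208,0.0305,0,0,0,0,0.25,0.0208,0.0305,0,0,0,0,0.25,0.0208,0.0305,0,0,0,0,0.25,0.0208,0.0305,0,0,0,0,0.25,0.0208,0.0305,0,0,0,0,0.25,0.0208,0.0305,0,0,0,0,0.25,0.0208,0.0305,0,0,0,0,0.25,0.0208,0.0305,0,0,0,0,0.25,0.0208,0.0305,0,0,0,0,0.25,0.0208,0.0305,0,0,0,0,0.25,0.0208,0.0305,0,0,0,0,0.25]'

```text
time_s: 2.1
position: [558.5, -260.9, 214.1]
tcp_rot: [0.0, 0.974, 0.226, 0.0]
ft_force: [-0.1, -1.8, 0.4]
gripper_width: 34.3
finger_force: 0.0
```

Request:
play_rows --steps '[0.0208,0.0305,0,0,0,0,0.25,0.0208,0.0305,0,0,0,0,0.25,0.0208,0.0305,0,0,0,0,0.25,0.0208,0.0305,0,0,0,0,0.25,-0.0209,0.0304,0,0,0,-0.03,0.25,-0.0209,0.0304,0,0,0,-0.03,0.25,-0.0209,0.0304,0,0,0,-0.03,0.25,-0.0209,0.0304,0,0,0,-0.03,0.25,-0.0209,0.0304,0,0,0,-0.03,0.25,-0.0209,0.0304,0,0,0,-0.03,0.25,-0.0209,0.0304,0,0,0,-0.03,0.25,-0.0209,0.0304,0,0,0,-0.03,0.25]'

```text
time_s: 3.1
position: [472.6, 103.8, 214.1]
tcp_rot: [-0.0, 0.994, 0.107, 0.0]
ft_force: [-0.1, 0.8, -0.0]
gripper_width: 34.4
finger_force: 0.0
```

Request:
play_rows --steps '[-0.0208,0.0305,0,0,0,-0.032,0.25,-0.0208,0.0305,0,0,0,-0.032,0.25,-0.0208,0.0305,0,0,0,-0.032,0.25,-0.0208,0.0305,0,0,0,-0.031,0.25,-0.0208,0.0305,-0.02,0,0,0,0.25,-0.0208,0.0305,-0.03,0,0,0,0.25,0,0,-0.035,0,0,0,0.25,0,0,-0.035,0,0,0,0.25,0,0,-0.035,0,0,0,0.25,0,0,0,0,0,0,0.25]'

```text
time_s: 3.93
position: [348.4, 279.6, 57.8]
tcp_rot: [0.002, 0.999, 0.045, -0.004]
ft_force: [-2.0, -1.1, -0.7]
gripper_width: 34.2
finger_force: 0.0
```

```bash
python3 - <<'E'
from h import *
a=robot.grab_frame("scene");b=robot.grab_frame("top");o=robot.get_obs()
print(o["position"],o["tcp_rot"],o["joint_pos"],o["ft_force"])
r=lambda i:cv2.resize(i,(400,400),interpolation=cv2.INTER_CUBIC)
save("c.png",np.hstack([r(a[140:290,220:370]),r(b[120:270,230:380])]))
E
```

```text
[351.26851855 281.32074316  62.80124177] [ 6.90853316e-04  9.99014199e-01  4.43737198e-02 -1.06127556e-03] [6.23471712e-01 2.55689748e-01 2.27824209e+00 8.97228212e-06
 6.10193468e-01 2.10548402e+00] [ 0.26751399  1.00524787 -0.53334491]
```

View pics/c.png

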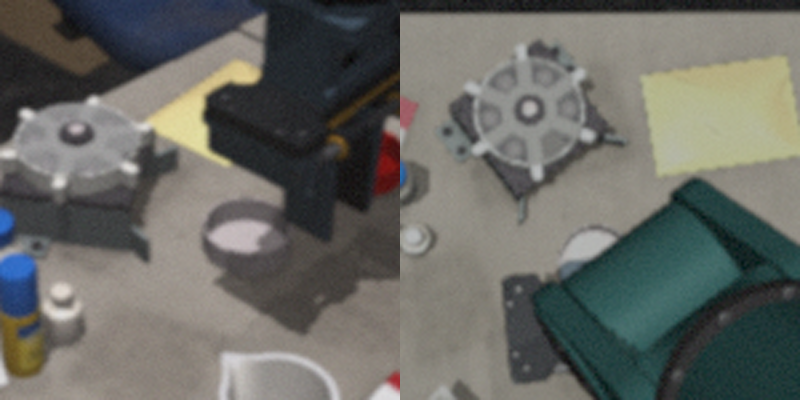

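Request:
play_rows --steps '[-0.002,0.005,-0.015,0,0,0,0.25,0,0,-0.02,0,0,0,0.25,0,0,-0.015,0,0,0,0.25,0,0,0,0,0,0,0.25,0,0,0,0,0,0,0.25]'

```text
time_s: 4.45
position: [350.7, 287.2, 14.6]
tcp_rot: [-0.001, 0.999, 0.044, 0.001]
ft_force: [0.8, -0.3, 0.0]
gripper_width: 34.4
finger_force: 0.0
```

```bash
python3 - <<'E'
import numpy as np
d0=np.array([407.7,291.7]);s=np.array([500.4,326.7]);c=s-d0
ch=np.arctan2(c[1],c[0]);h1=np.radians(36.5);h0=2*ch-h1;print(np.degrees(h0),np.linalg.norm(c))
r=np.linalg.norm(c)/2/np.sin((h1-h0)/2)
n=20;th=np.linspace(h0,h1,n+1)
D=d0+r*np.c_[np.sin(th)-np.sin(h0),-np.cos(th)+np.cos(h0)]
T=D-43*np.c_[np.cos(th),np.sin(th)]
print(T[0],T[-1],th[1]-th[0]);print(np.diff(T,axis=0).round(2).tolist())
E
```

```text
4.869264543360408 99.08728475440225
[364.85518814 288.05005523] [465.83415499 301.12262017] 0.027603023927283643
[[5.11, -0.69], [5.13, -0.54], [5.14, -0.4], [5.15, -0.26], [5.15, -0.12], [5.16, 0.02], [5.15, 0.17], [5.15, 0.31], [5.14, 0.45], [5.12, 0.59], [5.1, 0.73], [5.08, 0.87], [5.06, 1.01], [5.03, 1.15], [4.99, 1.29], [4.95, 1.43], [4.91, 1.56], [4.87, 1.7], [4.82, 1.83], [4.77, 1.96]]
```

Request:
play_rows --steps '[0.005,0.0003,-0.004,0,0,0,0.25,0.005,0.0003,0,0,0,0,0.25,0.004,0.0003,0,0,0,0,0.25,0.0051,-0.0007,0,0,0,0.0276,0.25,0.0051,-0.0005,0,0,0,0.0276,0.25,0.0051,-0.0004,0,0,0,0.0276,0.25,0.0051,-0.0003,0,0,0,0.0276,0.25,0.0052,-0.0001,0,0,0,0.0276,0.25,0.0052,0,0,0,0,0.0276,0.25,0.0052,0.0002,0,0,0,0.0276,0.25,0.0052,0.0003,0,0,0,0.0276,0.25,0.0051,0.0005,0,0,0,0.0276,0.25]'

```text
time_s: 5.45
position: [410.9, 286.6, 9.4]
tcp_rot: [-0.0, 0.986, 0.168, 0.0]
ft_force: [-0.8, -0.0, 0.5]
gripper_width: 34.3
finger_force: 0.5
```

```bash
python3 - <<'E'
from h import *
a=robot.grab_frame("scene")
for r in robot.cut_out("scene","dish"):
    ys,xs=np.nonzero(r["pixels"]);print(r["score"],r["pixel"],len(ys),at("scene",[(ys.min()+ys.max())/2,(xs.min()+xs.max())/2],11)[:2])
print(robot.get_obs()["position"])
E
```

```text
0.93 [282.8, 175.2] 815 [445.79106937 560.3592667 ]
0.89 [223.4, 401.3] 815 [307.45958115 153.15610218]
0.7 [222.9, 288.5] 360 [448.56722884 314.50739298]
0.68 [233.7, 174.6] 773 [562.97563509 494.39220686]
0.59 [197.8, 357.6] 635 [407.77540738 162.04204163]
[411.26172861 286.83799576   9.44795216]
```

```bash
python3 - <<'E'
from h import *
a=robot.grab_frame("scene").copy()
o=np.array(robot.get_obs()["position"])
for dd in (40,):
    c=o[:2]+43*np.array([.944,.33])
    for t in np.linspace(0,6.28,40):
        p=proj("scene",[*(c+32*np.array([np.cos(t),np.sin(t)])),22]); a[int(round(p[0])),int(round(p[1]))]=(0,255,0)
save("d.png",cv2.resize(a[140:280,210:370],(800,700)[:2] if 0 else (680,595),interpolation=cv2.INTER_NEAREST))
E
```

```text
(no output)
```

View pics/d.png

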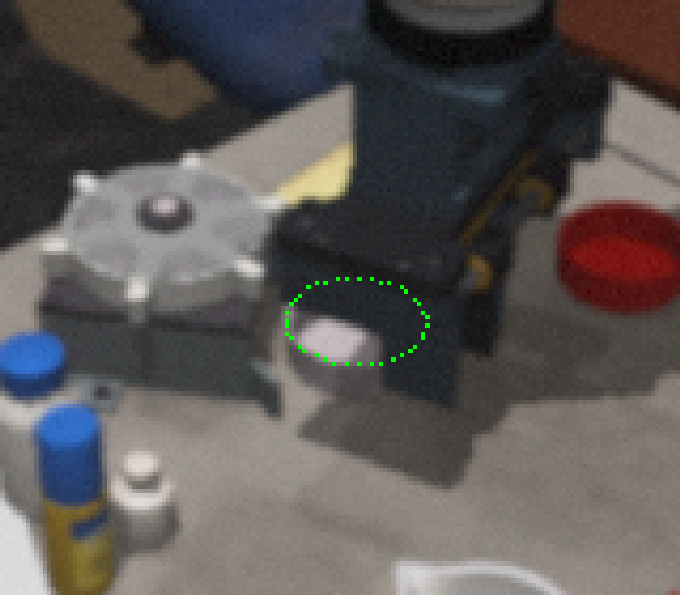

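The overlay of the predicted rim (around (215,294)) matches the dish's visible left and lower edge, so it is seated in the fork as expected. I'll carry on.

Request:
play_rows --steps '[0.0051,0.0006,0,0,0,0.0276,0.25,0.0051,0.0007,0,0,0,0.0276,0.25,0.0051,0.0009,0,0,0,0.0276,0.25,0.0051,0.001,0,0,0,0.0276,0.25,0.005,0.0011,0,0,0,0.0276,0.25,0.005,0.0013,0,0,0,0.0276,0.25,0.005,0.0014,0,0,0,0.0276,0.25,0.0049,0.0016,0,0,0,0.0276,0.25,0.0049,0.0017,0,0,0,0.0276,0.25,0,0,0,0,0,0,0.25]'

```text
time_s: 6.43
position: [455.9, 297.1, 9.1]
tcp_rot: [-0.0, 0.957, 0.289, 0.0]
ft_force: [0.1, -0.8, -0.0]
gripper_width: 34.4
finger_force: 0.0
```

Request:
play_rows --steps '[0.002,0.0015,0,0,0,0.025,0.25,0.002,0.0015,0,0,0,0.025,0.25,0.002,0.0015,0,0,0,0,0.25,0.001,0.0007,0,0,0,0,0.25,0,0,0,0,0,0,0.25]'

```text
time_s: 6.85
position: [462.3, 302.2, 8.9]
tcp_rot: [-0.0, 0.95, 0.312, 0.0]
ft_force: [0.3, 0.2, 0.4]
gripper_width: 34.0
finger_force: 0.0
```

Request:
play_rows --steps '[0.0008,0.0006,0,0,0,0,0.25,0.0008,0.0006,0,0,0,0,0.25,0,0,0,0,0,0,0.25]'

```text
time_s: 7.1
position: [463.9, 303.3, 8.8]
tcp_rot: [-0.0, 0.95, 0.312, 0.0]
ft_force: [-0.2, 0.5, -0.6]
gripper_width: 34.1
finger_force: 0.1
```

Request:
play_rows --steps '[0.0008,0.0006,0,0,0,0,0.25,0.0008,0.0006,0,0,0,0,0.25,0,0,0,0,0,0,0.25]'

```text
time_s: 7.35
position: [465.5, 304.5, 8.8]
tcp_rot: [-0.0, 0.95, 0.312, 0.0]
ft_force: [-0.4, -0.7, 0.2]
gripper_width: 34.0
finger_force: 0.1
```

Request:
play_rows --steps '[0.0008,0.0006,0,0,0,0,0.25,0,0,0,0,0,0,0.25]'

```text
time_s: 7.52
position: [466.3, 305.1, 8.8]
tcp_rot: [-0.0, 0.95, 0.312, 0.0]
ft_force: [0.2, -0.3, -0.4]
gripper_width: 34.5
finger_force: 0.1
```

Request:
play_rows --steps '[0.0008,0.0006,0,0,0,0,0.25,0.0008,0.0006,0,0,0,0,0.25,0,0,0,0,0,0,0.25]'

```text
time_s: 7.77
position: [467.9, 306.3, 8.8]
tcp_rot: [0.0, 0.95, 0.312, -0.0]
ft_force: [-0.5, -1.3, 0.3]
gripper_width: 34.4
finger_force: 0.3
```

```bash
python3 - <<'E'
from h import *
a=robot.grab_frame("scene");b=robot.grab_frame("top");o=robot.get_obs()
print(o["position"],o["ft_force"])
r=lambda i:cv2.resize(i,(400,560),interpolation=cv2.INTER_CUBIC)
save("e.png",np.hstack([r(a[160:272,225:305]),r(b[120:232,240:320])]))
E
```

```text
[467.81361849 306.26463629   8.80882552] [ 0.11388318 -0.50208525  0.31795522]
```

View pics/e.png

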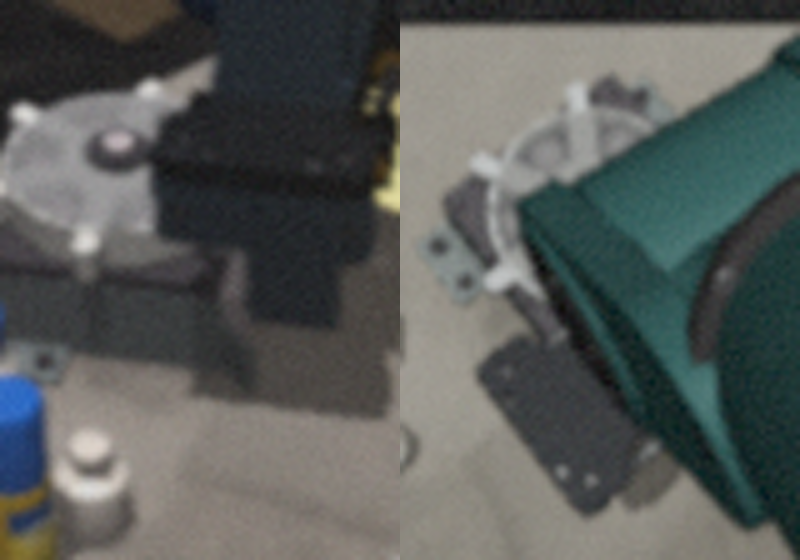

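Request:
play_rows --steps '[0.0004,0.0003,0,0,0,0,0.25,0.0004,0.0003,0,0,0,0,0.25,0,0,0,0,0,0,0.25]'

```text
time_s: 8.12
position: [468.2, 306.6, 8.7]
tcp_rot: [0.0, 0.95, 0.312, -0.001]
ft_force: [-2.9, -1.6, 2.6]
gripper_width: 34.2
finger_force: 1.8
```

Request:
play_rows --steps '[0.0004,0.0003,0,0,0,0,0.25,0.0004,0.0003,0,0,0,0,0.25,0,0,0,0,0,0,0.25]'

```text
time_s: 8.37
position: [468.3, 306.7, 8.5]
tcp_rot: [0.0, 0.95, 0.312, -0.001]
ft_force: [-5.5, -5.7, 5.4]
gripper_width: 34.3
finger_force: 4.0
```

Request:
play_rows --steps '[-0.002,-0.0015,0,0,0,0,0.25,-0.008,-0.006,0,0,0,0,0.25,-0.02,-0.015,0,0,0,0,0.25,-0.02,-0.015,0.02,0,0,0,0.25,0.01,-0.03,0.035,0,0,0,0.25,0.01,-0.03,0.035,0,0,0,0.25,0.01,-0.03,0.02,0,0,0,0.25,0.01,-0.03,0,0,0,0,0.25,0,0,0,0,0,0,0.25]'

```text
time_s: 9.12
position: [458.7, 153.8, 112.2]
tcp_rot: [0.0, 0.95, 0.311, 0.002]
ft_force: [-0.8, 0.3, -1.2]
gripper_width: 33.8
finger_force: 0.0
```

```bash
python3 - <<'E'
from h import *
a=robot.grab_frame("scene").copy();b=robot.grab_frame("top");o=robot.get_obs()
print(o["position"],o["ft_force"])
for cam,n in(("scene","dish"),("top","dish")):
  for q in robot.cut_out(cam,n):
    ys,xs=np.nonzero(q["pixels"]);print(cam,q["pixel"],len(ys))
C=np.array([526.5,346]);ex=np.array([.804,.595]);ey=np.array([-.595,.804]);c=C-32.5*ex
for t in np.linspace(0,6.28,40):
  p=proj("scene",[*(c+32*np.array([np.cos(t),np.sin(t)])),22]); a[int(round(p[0])),int(round(p[1]))]=(0,255,0)
r=lambda i:cv2.resize(i,(400,560),interpolation=cv2.INTER_CUBIC)
save("f.png",np.hstack([r(a[160:272,225:305]),r(b[120:232,240:320])]))
E
```

```text
[457.11761018 156.12077463 110.87078685] [ 0.19436276 -0.79489825 -0.17909831]
scene [234.1, 175.4] 767
scene [197.9, 356.9] 713
scene [284.1, 176.0] 826
scene [222.1, 400.4] 798
scene [211.7, 274.0] 191
top [204.5, 180.0] 471
top [152.4, 209.8] 609
top [261.1, 364.7] 730
top [182.6, 292.7] 129
top [167.2, 273.5] 2356
```

View pics/f.png

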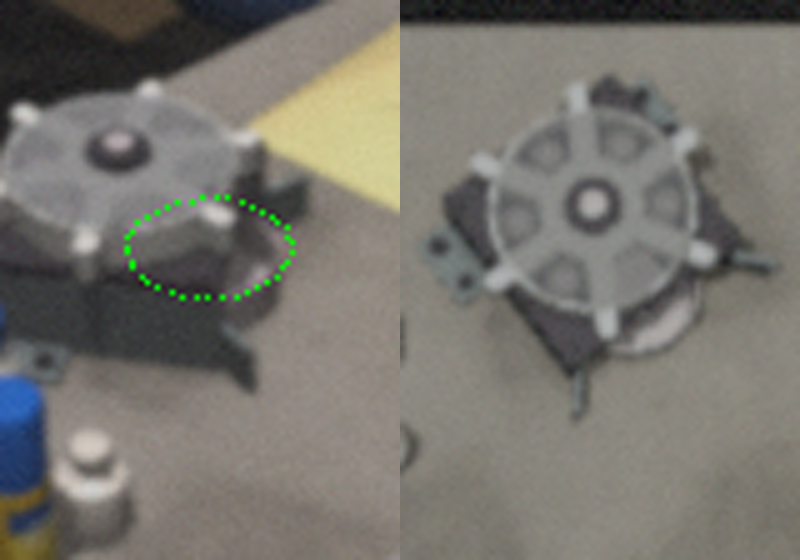

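```bash
python3 - <<'E'
from h import *
from scipy.optimize import least_squares as ls
C=np.array([526.5,346]);ex=np.array([.804,.595]);ey=np.array([-.595,.804])
for z in(22,11):
  P=np.array([at("top",[120+y/5,240+(x-400)/5],z)[:2] for x,y in[(620,354),(650,354),(680,335),(697,310),(703,288)]])
  s=ls(lambda c:np.linalg.norm(P-c,axis=1)-32,C-32*ex).x-C; print(z,s@ex,s@ey)
ims=[robot.grab_frame("top").astype(float) for _ in range(4)]
im=np.mean(ims,0).astype(np.uint8).copy()
for k,col in((-32.5,(0,255,0)),):
  c=C+k*ex
  for t in np.linspace(0,6.28,60):
    p=proj("top",[*(c+32*np.array([np.cos(t),np.sin(t)])),22]); 
  big=cv2.resize(im[140:210,250:320],None,fx=8,fy=8,interpolation=cv2.INTER_CUBIC)
  for k,col in((-32.5,(0,255,0)),(-40,(255,0,0))):
   for t in np.linspace(0,6.28,90):
    p=proj("top",[*(C+k*ex+32*np.array([np.cos(t),np.sin(t)])),22]); cv2.circle(big,(int((p[1]-250+.5)*8),int((p[0]-140+.5)*8)),1,col,-1)
save("g.png",big)
E
```

```text
22 -32.67073429455404 2.0439938386803647
11 -31.585949951696655 0.3698399564255723
```

View pics/g.png

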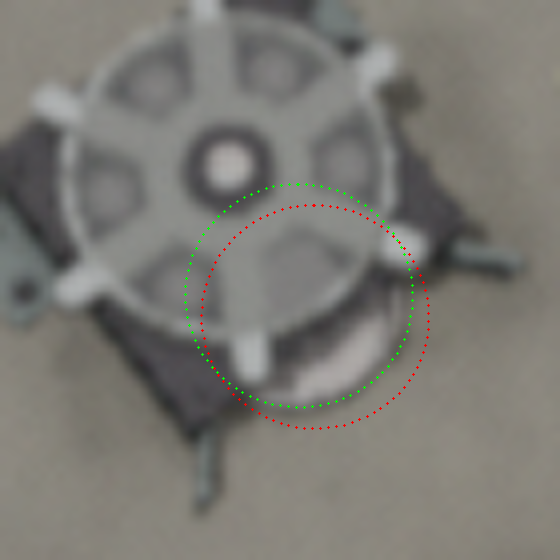

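The dish is home: its rim matches the green circle, fitted at x = -32.7 and y about 2. Next I'll take one fingertip to the wheel's clear side.

Request:
play_rows --steps '[0.0061,0.0076,0,0,0,-0.115,-1,0.0061,0.0076,0,0,0,-0.115,-1,0.0061,0.0076,0,0,0,-0.115,-1,0.0061,0.0076,0,0,0,-0.115,-1,0.0061,0.0076,0,0,0,-0.115,-1,0.0061,0.0076,0,0,0,-0.115,-1,0.0061,0.0076,0,0,0,-0.115,-1,0.0061,0.0076,0,0,0,-0.115,-1,0.0061,0.0076,0,0,0,-0.115,-1,0.0061,0.0076,0,0,0,-0.115,-1,0.0061,0.0076,0,0,0,-0.115,-1,0,0,0,0,0,0,-1]'

```text
time_s: 10.52
position: [524.8, 242.1, 110.5]
tcp_rot: [-0.0, 0.95, -0.312, 0.0]
ft_force: [0.5, 0.4, 0.7]
gripper_width: 91.2
finger_force: 0.0
```

Request:
play_rows --steps '[0.0015,-0.001,-0.022,0,0,0,-1,0,0,-0.025,0,0,0,-1,0,0,-0.016,0,0,0,-1,0,0,0,0,0,0,-1,0,0,0,0,0,0,-1]'

```text
time_s: 10.93
position: [524.8, 239.4, 47.1]
tcp_rot: [0.001, 0.951, -0.308, -0.001]
ft_force: [-0.1, -0.6, -0.0]
gripper_width: 91.2
finger_force: 0.0
```

```bash
cat >> h.py <<'E'
C=np.array([526.5,346.]);u=np.array([.809,-.588]);t=np.array([.588,.809])
def pockets():
    im=np.mean([robot.grab_frame("top").astype(float) for _ in range(3)],0).mean(2).astype(np.float32)
    out=[]
    for k in range(6):
        a=np.radians(36.5+60*k); p=proj("top",[*(C+32.5*np.array([np.cos(a),np.sin(a)])),55])
        out.append(round(float(cv2.getRectSubPix(im,(5,5),(float(p[1]),float(p[0]))).mean()),1))
    return dict(zip(range(0,360,60),out))
def st():
    o=robot.get_obs();d=np.array(o["position"][:2])-C
    print("t",o["time_s"],"u",round(d@u,1),"s",round(d@t,1),"z",o["position"][2],"ft u,t",np.array(o["ft_force"])[:2]@np.c_[u,t],pockets())
E
python3 - <<'E'
from h import *
st(); a=robot.grab_frame("top"); b=robot.grab_frame("scene")
r=lambda i:cv2.resize(i,(400,400),interpolation=cv2.INTER_CUBIC)
save("i.png",np.hstack([r(b[150:250,220:320]),r(a[125:225,240:340])]))
E
```

```text
t 10.9333 u 61.3 s -87.3 z 47.142286666245724 ft u,t [ 0.2815493  -0.55507165] {0: 125.7, 60: 125.5, 120: 125.8, 180: 132.0, 240: 125.7, 300: 125.5}
```

View pics/i.png

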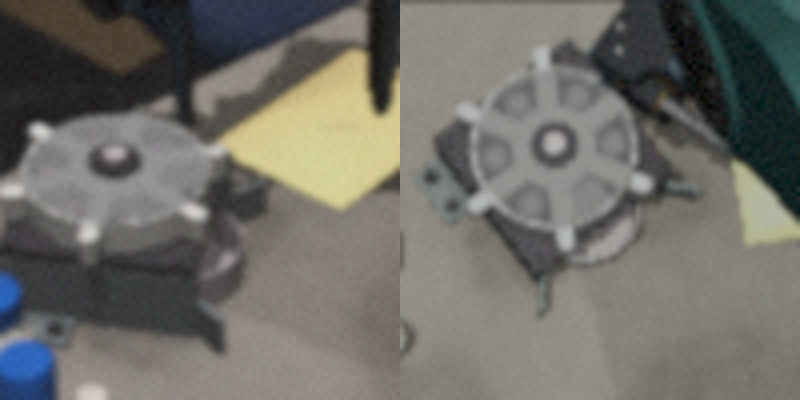

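Request:
play_rows --steps '[0.0026,0.0036,0,0,0,0,-1,0.0026,0.0036,0,0,0,0,-1,0.0026,0.0036,0,0,0,0,-1,0.0026,0.0036,0,0,0,0,-1,0,0,0,0,0,0,-1]'

```text
time_s: 11.6
position: [536.6, 254.4, 47.7]
tcp_rot: [0.0, 0.951, -0.309, 0.0]
ft_force: [-0.2, -2.2, 0.4]
gripper_width: 91.1
finger_force: 0.9
```

```bash
python3 -c "
from h import *
st()"
```

```text
t 11.6 u 62.1 s -68.2 z 47.71086088197364 ft u,t [ 1.16731337 -1.88874815] {0: 126.6, 60: 126.0, 120: 126.2, 180: 132.3, 240: 127.1, 300: 127.7}
```

Request:
play_rows --steps '[0.0018,0.0024,0,0,0,0,-1,0.0018,0.0024,0,0,0,0,-1,0.0018,0.0024,0,0,0,0,-1,0.0018,0.0024,0,0,0,0,-1,0,0,0,0,0,0,-1]'

```text
time_s: 12.17
position: [543.6, 264.1, 47.7]
tcp_rot: [-0.0, 0.951, -0.309, 0.0]
ft_force: [-0.6, 0.1, -0.2]
gripper_width: 91.4
finger_force: 0.3
```

```bash
python3 -c "
from h import *
st()"
```

```text
t 12.1667 u 62.0 s -56.2 z 47.67494164348111 ft u,t [-0.54616169 -0.23661322] {0: 131.3, 60: 128.4, 120: 126.8, 180: 138.1, 240: 136.5, 300: 135.9}
```

Request:
play_rows --steps '[0.0012,0.0016,0,0,0,0,-1,0.0012,0.0016,0,0,0,0,-1,0,0,0,0,0,0,-1,0,0,0,0,0,0,-1]'

```text
time_s: 12.65
position: [545.8, 266.9, 47.7]
tcp_rot: [-0.0, 0.951, -0.31, 0.0]
ft_force: [-0.0, -1.2, -0.2]
gripper_width: 91.3
finger_force: 0.3
```

```bash
python3 -c "
from h import *
st()"
```

```text
t 12.65 u 62.1 s -52.7 z 47.676890591216036 ft u,t [ 0.68384238 -0.94942057] {0: 137.2, 60: 133.3, 120: 133.2, 180: 141.9, 240: 141.0, 300: 140.1}
```

Request:
play_rows --steps '[0.0012,0.0016,0,0,0,0,-1,0.0006,0.0008,0,0,0,0,-1,0,0,0,0,0,0,-1,0,0,0,0,0,0,-1]'

```text
time_s: 13.13
position: [547.5, 269.3, 47.6]
tcp_rot: [-0.0, 0.951, -0.31, 0.0]
ft_force: [-0.7, 0.6, 0.4]
gripper_width: 91.5
finger_force: 0.1
```

```bash
python3 -c "
from h import *
st()"
```

```text
t 13.1333 u 62.1 s -49.7 z 47.64336612227051 ft u,t [-0.95507242  0.0646972 ] {0: 140.7, 60: 138.7, 120: 138.5, 180: 143.5, 240: 143.3, 300: 142.4}
```

Request:
play_rows --steps '[0.0012,0.0016,0,0,0,0,-1,0,0,0,0,0,0,-1,0,0,0,0,0,0,-1]'

```text
time_s: 13.53
position: [548.8, 270.8, 47.7]
tcp_rot: [-0.0, 0.951, -0.31, 0.0]
ft_force: [0.4, -0.2, -0.9]
gripper_width: 91.0
finger_force: 0.0
```

```bash
cat >> h.py <<'E'
def wheel():
    im=np.mean([robot.grab_frame("top").astype(float) for _ in range(2)],0).mean(2).astype(np.float32)
    A=np.radians(np.arange(50,270)) # dispenser angles away from gripper
    P=np.array([[proj("top",[*(C+r*np.array([np.cos(a+.637),np.sin(a+.637)])),58]) for a in A] for r in(51,54)],np.float32)
    v=cv2.remap(im,P[...,1].copy(),P[...,0].copy(),cv2.INTER_LINEAR).mean(0)
    sc=[v[np.abs((np.degrees(A)-30-ph+30)%60-30)<5].mean() for ph in range(60)]
    ph=int(np.argmax(sc)); print("wheel mod60:",ph,round(max(sc)-np.mean(sc),1))
E
python3 -c "
from h import *
st();wheel()"
```

```text
t 13.5333 u 62.2 s -47.7 z 47.68528776858812 ft u,t [0.38507068 0.08854976] {0: 141.4, 60: 140.5, 120: 141.7, 180: 143.6, 240: 142.3, 300: 140.6}
wheel mod60: 29 71.6
```

Request:
play_rows --steps '[0.0012,0.0016,0,0,0,0,-1,0.0006,0.0008,0,0,0,0,-1,0,0,0,0,0,0,-1,0,0,0,0,0,0,-1]'

```text
time_s: 14.12
position: [550.6, 273.2, 47.7]
tcp_rot: [-0.0, 0.951, -0.31, 0.0]
ft_force: [0.5, 0.3, -0.2]
gripper_width: 91.2
finger_force: 0.1
```

```bash
python3 -c "
from h import *
st();wheel()"
```

```text
t 14.1167 u 62.3 s -44.7 z 47.669574585894004 ft u,t [0.27157661 0.50900402] {0: 138.4, 60: 141.0, 120: 141.5, 180: 141.2, 240: 135.5, 300: 134.0}
wheel mod60: 34 71.8
```

Request:
play_rows --steps '[0.0006,0.0008,0,0,0,0,-1,0,0,0,0,0,0,-1,0,0,0,0,0,0,-1]'

```text
time_s: 14.62
position: [551.1, 274.0, 47.7]
tcp_rot: [-0.0, 0.951, -0.31, 0.0]
ft_force: [1.9, 0.6, -0.6]
gripper_width: 91.1
finger_force: 0.3
```

```bash
python3 -c "
from h import *
st();wheel()"
```

```text
t 14.6167 u 62.3 s -43.8 z 47.679933911981735 ft u,t [1.19733284 1.55496736] {0: 133.7, 60: 138.6, 120: 138.9, 180: 138.3, 240: 131.9, 300: 129.3}
wheel mod60: 35 71.5
```

Request:
play_rows --steps '[0.0012,0.0016,0,0,0,0,-1,0.012,-0.004,0,0,0,0,-1,0.012,-0.009,0,0,0,0,-1,0,0,0,0,0,0,-1,0,0,0,0,0,0,-1]'

```text
time_s: 15.28
position: [577.4, 261.7, 47.6]
tcp_rot: [-0.0, 0.951, -0.31, 0.0]
ft_force: [-0.9, -0.1, 0.5]
gripper_width: 91.2
finger_force: 0.0
```

```bash
python3 -c "
from h import *
st();wheel()"
```

```text
t 15.2833 u 90.7 s -38.3 z 47.59642149676302 ft u,t [-0.65515064 -0.65275417] {0: 121.1, 60: 118.5, 120: 117.8, 180: 124.6, 240: 95.8, 300: 120.5}
wheel mod60: 0 64.2
```

Request:
play_rows --steps '[-0.0143,-0.0197,0,0,0,0,-1,-0.0143,-0.0197,0,0,0,0,-1,-0.0125,0.0091,0,0,0,0,-1,-0.0125,0.0091,0,0,0,0,-1,0,0,0,0,0,0,-1,0.0023,0.0032,0,0,0,0,-1,0.0023,0.0032,0,0,0,0,-1,0.0023,0.0032,0,0,0,0,-1,0.0023,0.0032,0,0,0,0,-1,0.0023,0.0032,0,0,0,0,-1,0.0023,0.0032,0,0,0,0,-1,0.0023,0.0032,0,0,0,0,-1]'

```text
time_s: 16.53
position: [540.5, 262.9, 47.7]
tcp_rot: [0.0, 0.951, -0.31, 0.001]
ft_force: [15.8, -22.3, -2.3]
gripper_width: 91.1
finger_force: 12.6
```

```bash
python3 -c "
from h import *
st();wheel()"
```

```text
t 16.5333 u 60.2 s -59.0 z 47.69304212027493 ft u,t [25.85957942 -8.76849562] {0: 129.6, 60: 127.3, 120: 126.2, 180: 135.0, 240: 124.3, 300: 134.8}
wheel mod60: 17 68.4
```

Request:
play_rows --steps '[0.0012,-0.0009,0,0,0,0,-1,0.0022,0.003,0,0,0,0,-1,0.0022,0.003,0,0,0,0,-1,0.0022,0.003,0,0,0,0,-1,0,0,0,0,0,0,-1]'

```text
time_s: 17.2
position: [548.7, 272.1, 47.8]
tcp_rot: [-0.001, 0.951, -0.31, 0.001]
ft_force: [11.4, -7.9, -5.0]
gripper_width: 91.0
finger_force: 6.6
```

```bash
python3 -c "
from h import *
st();wheel()"
```

```text
t 17.2 u 61.4 s -46.7 z 47.75019274592793 ft u,t [13.85856263  0.25436742] {0: 141.4, 60: 141.9, 120: 142.1, 180: 142.7, 240: 140.7, 300: 139.6}
wheel mod60: 30 71.6
```

Request:
play_rows --steps '[0.0018,0.0012,0,0,0,0,-1,0.0018,0.002,0,0,0,0,-1,0,0,0,0,0,0,-1]'

```text
time_s: 17.7
position: [551.3, 275.6, 47.7]
tcp_rot: [-0.0, 0.951, -0.31, 0.0]
ft_force: [4.7, -2.3, -2.7]
gripper_width: 91.0
finger_force: 2.6
```

```bash
python3 -c "
from h import *
st();wheel()"
```

```text
t 17.7 u 61.5 s -42.4 z 47.71218095301244 ft u,t [5.11082361 0.92817747] {0: 134.3, 60: 138.3, 120: 138.3, 180: 138.5, 240: 131.0, 300: 128.6}
wheel mod60: 35 71.4
```

Request:
play_rows --steps '[0.0012,0.0012,0,0,0,0,-1,0.012,-0.004,0,0,0,0,-1,0.012,-0.009,0,0,0,0,-1,0,0,0,0,0,0,-1,0,0,0,0,0,0,-1]'

```text
time_s: 18.37
position: [576.3, 262.5, 47.6]
tcp_rot: [-0.0, 0.951, -0.31, 0.0]
ft_force: [-0.9, 0.8, 0.1]
gripper_width: 91.3
finger_force: 0.0
```

```bash
python3 -c "
from h import *
st();wheel()"
```

```text
t 18.3667 u 89.4 s -38.2 z 47.59587893539859 ft u,t [-1.20107364  0.12841531] {0: 121.2, 60: 119.0, 120: 118.4, 180: 126.3, 240: 96.2, 300: 97.3}
wheel mod60: 0 63.9
```

Pockets 240 and 300 are now empty, so two clicks are done. One more.

Request:
play_rows --steps '[-0.0143,-0.0197,0,0,0,0,-1,-0.0143,-0.0197,0,0,0,0,-1,-0.0111,0.0081,0,0,0,0,-1,-0.0111,0.0081,0,0,0,0,-1,0,0,0,0,0,0,-1,0.0023,0.0032,0,0,0,0,-1,0.0023,0.0032,0,0,0,0,-1,0.0023,0.0032,0,0,0,0,-1,0.0023,0.0032,0,0,0,0,-1,0.0023,0.0032,0,0,0,0,-1,0.0023,0.0032,0,0,0,0,-1,0.0023,0.0032,0,0,0,0,-1]'

```text
time_s: 19.62
position: [541.0, 262.5, 47.4]
tcp_rot: [0.0, 0.951, -0.31, -0.0]
ft_force: [0.1, -3.9, 0.4]
gripper_width: 91.0
finger_force: 1.6
```

Request:
play_rows --steps '[0.0022,0.003,0,0,0,0,-1,0.0022,0.003,0,0,0,0,-1,0.0022,0.003,0,0,0,0,-1,0.0022,0.003,0,0,0,0,-1,0,0,0,0,0,0,-1]'

```text
time_s: 20.03
position: [550.9, 275.1, 47.7]
tcp_rot: [-0.001, 0.951, -0.31, 0.001]
ft_force: [4.8, -2.6, -3.7]
gripper_width: 90.9
finger_force: 3.1
```

```bash
python3 -c "
from h import *
st();wheel()"
```

```text
t 20.0333 u 61.4 s -43.0 z 47.745366328870716 ft u,t [5.3923323  0.71243311] {0: 135.8, 60: 139.8, 120: 140.3, 180: 139.6, 240: 133.5, 300: 131.5}
wheel mod60: 35 72.3
```

Request:
play_rows --steps '[0.0012,0.0012,0,0,0,0,-1,0.012,-0.004,0,0,0,0,-1,0.012,-0.009,0,0,0,0,-1,0.01,-0.01,0.03,0,0,0,-1,0.01,-0.03,0.03,0,0,0,-1,0,-0.03,0.03,0,0,0,-1,0,-0.03,0.02,0,0,0,-1,0,-0.03,0,0,0,0,-1,0,0,0,0,0,0,-1,0,0,0,0,0,0,-1,0,0,0,0,0,0,-1]'

```text
time_s: 21.2
position: [594.8, 134.2, 155.7]
tcp_rot: [-0.0, 0.951, -0.31, -0.0]
ft_force: [0.5, 0.3, -0.0]
gripper_width: 91.1
finger_force: 0.0
```

```bash
python3 -c "
from h import *
st();wheel()
a=robot.grab_frame('top');b=robot.grab_frame('scene')
r=lambda i:cv2.resize(i,(400,560),interpolation=cv2.INTER_CUBIC)
save('k.png',np.hstack([r(b[160:272,225:305]),r(a[120:232,240:320])]))"
```

```text
t 21.2 u 179.8 s -131.2 z 155.7175542282376 ft u,t [0.25353069 0.53830082] {0: 90.6, 60: 111.1, 120: 111.3, 180: 117.2, 240: 88.8, 300: 90.4}
wheel mod60: 0 59.5
```

View pics/k.png

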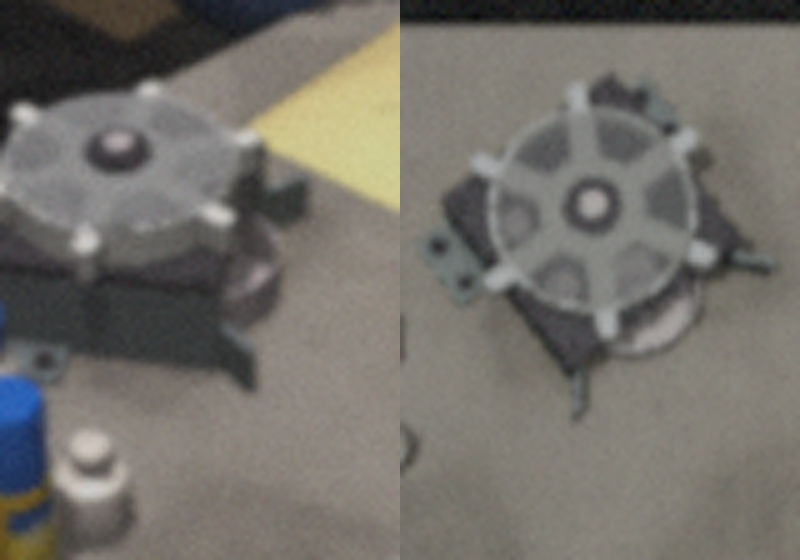

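Both pictures agree. The pockets at 0, 240 and 300 are dark (empty), 60 and 120 still hold balls, the wheel is at rest, and the dish is home. Handing in.

```bash
python3 -c "
from plant import robot
print(robot.job_done())"
```

```text
the job is handed in; nothing more can be done
None
```

The job is handed in at about 21 s: the dish is home under the spout and the wheel went round exactly three clicks. Three wheel pockets show empty and two still hold balls; the hand-in gave no verdict, and I couldn't see the balls in the dish.

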